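# Take the twist lid off the wide burnishing drum

### The arm

A 7-joint arm with a two-finger parallel gripper is mounted at the origin on the work surface. World frame = base frame: x ahead of the robot, y to its left, z up, the work surface at z = 0. Lengths are in mm, angles in rad, forces in N, time in s.
With the tool pointing down it reaches from about 425 to 875 mm from the base axis. Payload 8.4 kg.
Tool frame: the origin (TCP) lies on the centre line of the jaws, within the pads' length; the fingertips stand 8 mm ahead of it and the grasp point (between the pads) lies 11 mm behind it; z points along the fingers, y is the direction in which the jaws open and shut (so a half turn about z gives the same grasp; the last joint's range is limited). The gripper opens to 85 mm and grips with 20 to 120 N. Pads are 22 mm wide; open, the fingers measure 114 mm over their backs; the gripper's body (76 mm by 85 mm) begins 54 mm behind the grasp point. The pads swing forward as they close: fully open they stand 13 mm farther back than shut.
Start: joints at [-1.329, 0.333, 0.04, 1.465, -0.013, 1.343, -0.059], TCP at [217.257, 612.588, 239.308] pointing down, gripper open.
Joint ranges: [-2.58, 2.58], [-0.38, 2.09], [-1.3, 1.39], [0.25, 2.4], [-1.5, 4.64], [0.08, 2.09], [-2.65, 2.65]. Speed limits (rad/s): [2.22, 2.22, 2.79, 2.79, 3.14, 3.14, 3.14].

### API

Orientations are given as a 3x3 rotation matrix whose columns are the frame's x, y, z axes.
In Python, from workcell import manip, optics gives the robot as it stands. The module is installed in compiled form; this text tells all that it offers.
- The arm moves only by the tool servo_tool, never from a script. Its argument "commands" is one flat list of numbers, 5 for each row, row after row: the shift along the tool's x, y, z in mm, then the turn about the tool's z in degrees, then the finger opening in mm, from 0 to 85.4. A call has exactly 5 rows; each row is the pose to reach, as a shift and turn from the pose commanded when the call began, along the tool's axes at that moment; what a row does not reach only later rows make up. A row lasts 1/12 s, in which the tool goes at most 41.7 mm and 7.16 degrees, less where a joint would pass 70% of its speed; a pose out of reach is approached as far as the arm can. A call with a gripper value outside its range is refused whole. The fingers move at their own pace and stop on an object; "force" is the grip in N (left out, the last holds). Time passes only in rows, so rows that repeat a pose let the fingers close, or fill a call up. It gives the time, the measured TCP pose, the force and the opening at its end, in the units of the state.
- manip.state(): the state, without advancing time (a new reading comes with each control period).
- optics.capture(name): name is "side" or "top" or "wrist"; returns the picture (384x512x3 uint8, blue, green, red); there is no depth.
- optics.calibration(name): a dict with "camera_matrix" (3x3 intrinsics, pixels), "R" (3x3) and "t" (3): a world point X has camera coordinates R X + t; the wrist camera has in their place "T_tool_cam" (4x4, takes a point from camera to tool coordinates, whose origin is the TCP and whose axes are the flange's). Camera axes: x right, y down, z forward; pixel columns grow to the right and rows downward; lengths in mm; the calibration is good to about 2 mm. A picture is of the moment at which its call begins: read the wrist's pose just before it. calibration takes no time and is no camera call.
- manip.hand_in(): hands the job in, once; it reports no verdict.
The state is a dict: "time_s": time; "qpos": joint angles; "dq": joint speeds; "effort": joint torques, N m; "ee_pos": TCP position; "ee_rot": TCP orientation; "force": force on the tool from outside, world axes, zero at the start; "torque": the same for the moment, N m; "grip_width": opening from 0.0 (shut) to 1.0 (fully open).
Only numpy, scipy, OpenCV 4.12 (cv2) and the standard library are available. Lean on these libraries where they do the work, as an engineer would, in place of code of your own. Each camera call takes 0.05 s, during which the arm holds its last target. There are 200 camera calls.

### The job

Open the wider of the two burnishing drums: turn its bayonet lid by the bar handle until the handle points at the two notches in the drum's lip, lift the lid free without forcing it, and set it down, not dropped, handle up and wholly on the wooden board. Leave the narrow drum shut.

Things in the scene. Friction and masses are not known exactly. Their poses are not given: they have to be found in the camera images.
- wide_drum_lid: Loose aluminium disc, 88 mm across, 14 thick, 0.2-0.4 kg; origin: underside centre, z up. Black bar handle centred on top along its x: 66 long, 14 wide (y), top 54 mm above origin, so 40 mm above the disc. Two lugs on the rim at +x and -x, under the handle's ends: 16 wide, 5 thick, reaching 53 mm from the centre. Turns easily either way, no end stops; starts 40 to 71 degrees anticlockwise of the notches.
- wide_drum: Grey drum bolted upright to the bench, 120 mm across, 93 high (foot flange 144 across); origin: centre of underside. The lid lies centred on a shoulder 80 mm up, within a brass lip (92 mm mouth, 2 mm play) that holds its lugs down (3 mm play). Notches in the lip at the drum's +x and -x let the lugs straight up, with 12 degrees of room either way; either lug fits either notch.
- board: Flat light wooden board fixed to the bench, 180 x 180 mm, 20 mm thick, bare. Origin: centre of its underside, z up, x and y along its edges.
- narrow_drum_lid: Lid of the narrow drum, which stays shut: same pattern but smaller, disc 60 mm across, handle 44 mm long, its top 54 mm above the origin (centre of the lid's underside). That drum is 92 mm across and 113 mm high.
Mind the look-alikes: they are no part of the job. Leave any purple look-alike of the wide_drum_lid alone. What is shaped like the wide_drum but blue is not meant.

How it is judged:
By the outcome, as a careful person would: the job done as asked, in the order asked, and still so for the second after the job is handed in, with the robot touching nothing.
It also fails if it takes over 48 s, if anything falls off the work surface, if the arm or the gripper's body presses on something with over 40 N, if the wrist force passes 120 N, or if a joint passes its speed limit or range.

## Working session

There is one attempt and no reset: what is moved stays moved. The work goes in short steps, Python scripts to look and compute and a tool call to move; the robot and the scene stay as the last step left them, time stands still between calls to the robot, and variables do not carry over. Pictures are saved under pics/ and viewed, about 8 in all and at most 12, crops included, and the job is handed in when it is done.

Besides the shell and the picture viewer there is one more tool, called after "Call:" as name(argument=value, ...), one argument or row to a line, values as JSON. servo_tool: Moves the arm, as the interface text tells. Its arguments: {"type":"object","properties":{"commands":{"type":"array","items":{"type":"number"}},"force":{"type":"number"}},"required":["commands"]}

```bash
mkdir -p pics; python3 - <<'E'
from workcell import manip, optics
import cv2, numpy as np
a=[]
for n in("top","side"):
    i=optics.capture(n); cv2.imwrite(f"pics/{n}0.png",i)
    c=optics.calibration(n); print(n,{k:np.round(v,3).tolist() for k,v in c.items()})
print({k:np.round(v,3).tolist() for k,v in manip.state().items()})
print(np.round(optics.calibration("wrist")["T_tool_cam"],3).tolist())
E
```

```text
top {'camera_matrix': [[349.191, 0.0, 251.054], [0.0, 349.191, 189.923], [0.0, 0.0, 1.0]], 'R': [[0.022, -1.0, -0.013], [-0.995, -0.021, -0.094], [0.094, 0.015, -0.995]], 't': [-61.024, 480.162, 1030.959]}
side {'camera_matrix': [[357.779, 0.0, 259.023], [0.0, 357.779, 185.987], [0.0, 0.0, 1.0]], 'R': [[-0.997, -0.072, 0.009], [-0.051, 0.601, -0.798], [0.051, -0.796, -0.603]], 't': [467.923, 158.374, 948.017]}
{'time_s': 0.1, 'qpos': [-1.329, 0.334, 0.04, 1.466, -0.013, 1.343, -0.059], 'dq': [0.0, -0.002, 0.001, -0.003, 0.0, -0.002, 0.002], 'effort': [0.005, -66.002, 1.371, -40.648, 0.017, 0.009, 0.0], 'ee_pos': [217.16, 612.218, 238.539], 'ee_rot': [[-0.942, 0.334, -0.0], [0.334, 0.942, -0.001], [-0.0, -0.001, -1.0]], 'force': [0.721, -0.172, 0.02], 'torque': [0.011, 0.003, 0.029], 'grip_width': 0.999}
[[-0.0, -0.96, -0.28, 71.319], [1.0, -0.0, 0.001, 0.893], [-0.001, -0.28, 0.96, -133.702], [0.0, 0.0, 0.0, 1.0]]
```

View pics/top0.png

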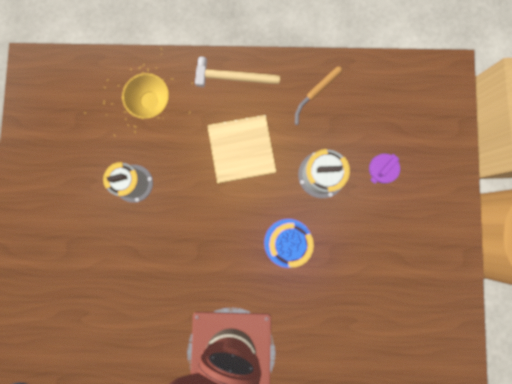

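View pics/side0.png

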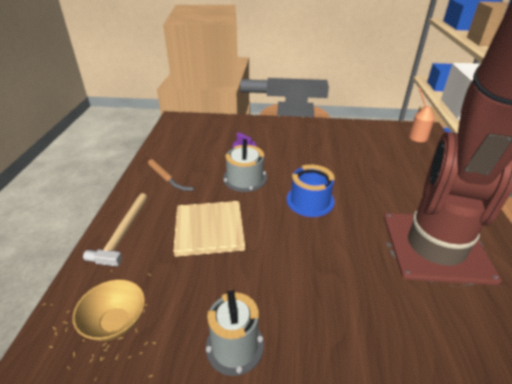

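The top view shows the wide drum at about (328,170), the narrow drum at (121,180), the board at (241,148), and the blue and purple decoys at (290,243) and (385,168). The side view agrees, with the wide drum at (245,165) and the narrow one in front at (235,320).

```bash
cat > h.py <<'E'
from workcell import manip, optics
import cv2, numpy as np
def cam(n,st=None):
    c=optics.calibration(n);K=np.array(c["camera_matrix"])
    if n!="wrist": R=np.array(c["R"]);return K,R,-R.T@np.array(c["t"])
    T=np.array(c["T_tool_cam"]);E=np.array(st["ee_rot"]);Rw=E@T[:3,:3]
    return K,Rw.T,E@T[:3,3]+np.array(st["ee_pos"])
def cast(C,uv,z):
    K,R,o=C;uv=np.atleast_2d(np.asarray(uv,float))
    d=(R.T@np.linalg.inv(K)@np.c_[uv,np.ones(len(uv))].T).T
    return o+d*((z-o[2])/d[:,2])[:,None]
def proj(C,X):
    K,R,o=C;p=(K@R@(np.atleast_2d(X)-o).T).T;return p[:,:2]/p[:,2:]
def blobs(m,amin=30):
    cs,_=cv2.findContours(m.astype(np.uint8),cv2.RETR_EXTERNAL,cv2.CHAIN_APPROX_NONE)
    return [c[:,0] for c in cs if cv2.contourArea(c)>amin]
E
python3 - <<'E'
from h import *
i=cv2.imread("pics/top0.png");C=cam("top");H=cv2.cvtColor(i,cv2.COLOR_BGR2HSV)
h,s,v=cv2.split(H)
def win(m,x0,y0,x1,y1):
    o=np.zeros_like(m);o[y0:y1,x0:x1]=m[y0:y1,x0:x1];return o
for nm,w,zl in(("R",(295,145,355,200),93),("L",(95,155,160,208),113)):
    br=win((s>110)&(h>15)&(h<30)&(v>150),*w)
    pts=cast(C,np.argwhere(br)[:,::-1],zl)[:,:2]
    (c,sz,a)=cv2.minAreaRect(pts.astype(np.float32)); print(nm,"brass",np.round(c,1),np.round(sz,1),cv2.minEnclosingCircle(pts.astype(np.float32)))
    hd=win(v<60,*w)
    for b in blobs(hd,15):
        p=cast(C,b,zl+41)[:,:2].astype(np.float32);r=cv2.minAreaRect(p);bx=cv2.boxPoints(r)
        e=bx[1]-bx[0];f=bx[2]-bx[1];e=e if np.hypot(*e)>np.hypot(*f) else f
        print(" dark",np.round(r[0],1),np.round(r[1],1),"ang",np.degrees(np.arctan2(e[1],e[0])))
bd=win((s>40)&(s<140)&(v>190)&(h>10)&(h<30),195,105,290,195)
for b in blobs(bd,500):
    r=cv2.minAreaRect(cast(C,b,20)[:,:2].astype(np.float32));print("board",r)
cv2.imwrite("pics/c0.png",np.hstack([cv2.resize(i[140:210,290:360],(400,400),interpolation=2),cv2.resize(i[145:215,90:160],(400,400),interpolation=2)]))
E
```

```text
R brass [ 537.4 -268.9] [121.6 106.5] ((538.7752685546875, -268.6676025390625), 63.241432189941406)
L brass [498.1 312.9] [96.5 85.2] ((497.15362548828125, 314.0069885253906), 49.21511459350586)
board ((609.6954345703125, -17.313247680664062), (185.7705841064453, 186.4536590576172), 11.553771018981934)
```

View pics/c0.png

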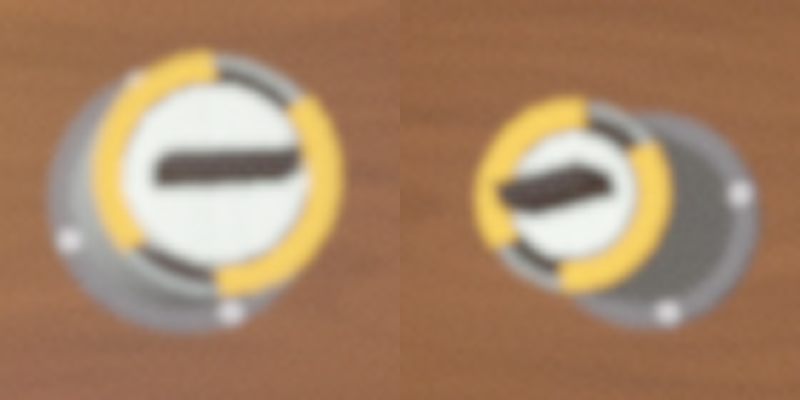

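The right drum's lip measures about 121 mm, so it is the wide drum, centred near (538,-269). The crop shows its gaps at about (258,82) and (178,268) and the handle about horizontal. I'm moving over for a close look.

Call:
servo_tool(
  commands=[-32,-24,0,0,85,-64,-48,0,0,85,-96,-72,0,0,85,-128,-96,0,0,85,-160,-120,0,0,85],
)

```text
time_s: 0.52
ee_pos: [328.6, 444.1, 238.9]
ee_rot: [[-0.943, 0.334, -0.0], [0.334, 0.943, -0.001], [0.0, -0.001, -1.0]]
force: [0.7, -0.0, 1.0]
grip_width: 0.992
```

Call:
servo_tool(
  commands=[-32,-24,0,0,85,-64,-48,0,0,85,-96,-72,0,0,85,-128,-96,0,0,85,-160,-120,0,0,85],
)

```text
time_s: 0.93
ee_pos: [439.2, 277.5, 239.2]
ee_rot: [[-0.942, 0.334, -0.0], [0.334, 0.942, 0.0], [0.0, -0.0, -1.0]]
force: [0.8, -0.2, -0.1]
grip_width: 0.991
```

Call:
servo_tool(
  commands=[-32,-24,0,0,85,-64,-48,0,0,85,-96,-72,0,0,85,-128,-96,0,0,85,-160,-120,0,0,85],
)

```text
time_s: 1.35
ee_pos: [549.9, 111.0, 239.3]
ee_rot: [[-0.943, 0.334, -0.0], [0.334, 0.943, 0.0], [0.0, 0.0, -1.0]]
force: [0.4, 0.7, -0.1]
grip_width: 0.995
```

Call:
servo_tool(
  commands=[-12,-36.5,0,6.7,85,-24,-73,0,13.4,85,-36,-109.5,0,20.1,85,-48,-146,0,26.8,85,-60,-182.5,0,33.5,85],
)

```text
time_s: 1.77
ee_pos: [544.3, -81.1, 239.2]
ee_rot: [[-0.597, 0.802, -0.0], [0.802, 0.597, 0.0], [0.0, -0.0, -1.0]]
force: [0.8, -0.3, 0.4]
grip_width: 0.993
```

Call:
servo_tool(
  commands=[-29.5,-24,0,6.7,85,-59,-48,0,13.4,85,-88.5,-72,0,20.1,85,-118,-96,0,26.8,85,-147.5,-120,0,33.5,85],
)

```text
time_s: 2.18
ee_pos: [537.2, -270.8, 239.3]
ee_rot: [[-0.055, 0.998, 0.0], [0.998, 0.055, 0.0], [0.0, 0.0, -1.0]]
force: [0.4, 0.2, 0.6]
grip_width: 0.996
```

Call:
servo_tool(
  commands=[0,0,0,0,85,0,0,0,0,85,0,0,0,0,85,0,0,0,0,85,0,0,0,0,85],
)

```text
time_s: 2.6
ee_pos: [538.2, -267.6, 239.2]
ee_rot: [[-0.064, 0.998, -0.0], [0.998, 0.064, 0.001], [0.001, 0.0, -1.0]]
force: [0.1, 0.1, 0.5]
grip_width: 1.0
```

```bash
cat > look.py <<'E'
from h import *
import sys,json
st=manip.state();i=optics.capture("wrist");n=sys.argv[1];cv2.imwrite(f"pics/{n}.png",i)
json.dump({k:np.asarray(st[k]).tolist() for k in("ee_pos","ee_rot")},open(f"pics/{n}.json","w"))
print(np.round(st["ee_pos"],1),np.round(st["qpos"],2),np.degrees(np.arctan2(st["ee_rot"][1][0],st["ee_rot"][0][0])),st["time_s"])
E
python3 look.py w1
```

```text
[ 538.2 -267.6  239.2] [-0.28  0.29  0.83  1.62 -0.22  1.32  0.64] 93.6430438037721 2.6
```

View pics/w1.png

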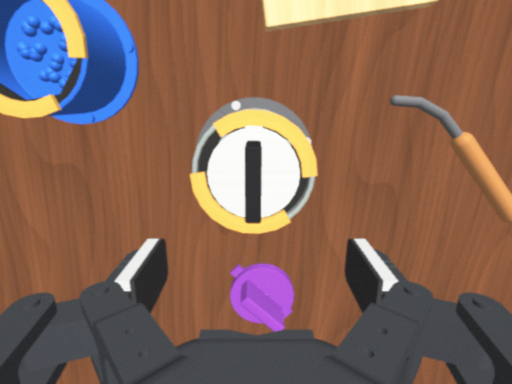

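The wrist view shows the wide drum at (254,173), with the handle vertical in the picture. The lip gaps are at about (303,196) and (203,152). I'll measure both from this picture.

```bash
cat > meas.py <<'E'
from h import *
import sys,json
n=sys.argv[1];st=json.load(open(f"pics/{n}.json"));i=cv2.imread(f"pics/{n}.png");C=cam("wrist",st)
X=np.array(eval(sys.argv[2]),float)
u,v0=proj(C,[[X[0],X[1],93]])[0];h,s,v=cv2.split(cv2.cvtColor(i,cv2.COLOR_BGR2HSV))
yy,xx=np.mgrid[:384,:512];near=np.hypot(xx-u,yy-v0)<75
br=(s>110)&(h>15)&(h<30)&(v>120)&near
p=cast(C,np.argwhere(br)[:,::-1],93)[:,:2]
c,r=cv2.minEnclosingCircle(p.astype(np.float32));c=np.array(c);print("lip",c,r)
a=np.degrees(np.arctan2(p[:,1]-c[1],p[:,0]-c[0]))%360
hist=np.bincount(a.astype(int),minlength=360);e=np.flatnonzero(hist<hist.max()*.3);print("gap degs",e.tolist())
for b in blobs((v<60)&near,60):
    q=cast(C,b,134)[:,:2].astype(np.float32);rr=cv2.minAreaRect(q);bx=cv2.boxPoints(rr);E=bx[1]-bx[0];F=bx[2]-bx[1];E=E if np.hypot(*E)>np.hypot(*F) else F
    print("handle@134",rr[0],rr[1],np.degrees(np.arctan2(E[1],E[0]))%180)
w=(s<50)&(v>200)&near
q=cast(C,np.vstack(blobs(w,60)),94)[:,:2];print("disc",cv2.minEnclosingCircle(q.astype(np.float32)))
E
python3 meas.py w1 "[538,-269]"
```

```text
lip [ 535.56890869 -263.49142456] 60.838775634765625
gap degs [0, 133, 134, 135, 136, 137, 138, 139, 140, 141, 142, 143, 144, 145, 146, 147, 148, 149, 150, 151, 152, 153, 154, 155, 156, 157, 158, 159, 160, 161, 162, 163, 164, 165, 166, 167, 168, 169, 170, 171, 172, 173, 174, 175, 176, 177, 178, 179, 313, 314, 315, 316, 317, 318, 319, 320, 321, 322, 323, 324, 325, 326, 327, 328, 329, 330, 331, 332, 333, 334, 335, 336, 337, 338, 339, 340, 341, 342, 343, 344, 345, 346, 347, 348, 349, 350, 351, 352, 353, 354, 355, 356, 357, 358, 359]
handle@134 (534.9888305664062, -260.45025634765625) (10.952644348144531, 66.6365737915039) 93.79632
disc ((535.3021240234375, -262.0097351074219), 44.667232513427734)
```

The lip centre is (535.5,-263) and the measured radius of 61 mm matches the 60 expected. The disc radius is 44.7 mm, which also fits. The handle is at 93.7° and the gaps centre on 156.5°, so the turn needed is about +63° in the world (−63° about tool z). I'm descending to grasp.

Call:
servo_tool(
  commands=[2,-1,26,0,60,4,-2,52,0,50,6,-2.6,78,0,45,6,-2.6,104,0,45,6,-2.6,127,0,45],
  force=40,
)

```text
time_s: 3.07
ee_pos: [534.8, -261.9, 110.9]
ee_rot: [[-0.063, 0.998, -0.0], [0.998, 0.063, 0.001], [0.001, -0.0, -1.0]]
force: [0.2, -0.1, 0.4]
grip_width: 0.527
```

Call:
servo_tool(
  commands=[0,0,0,0,45,0,0,0,0,30,0,0,0,0,18,0,0,0,0,8,0,0,0,0,8],
)

```text
time_s: 3.48
ee_pos: [535.8, -263.8, 114.2]
ee_rot: [[-0.061, 0.998, 0.003], [0.998, 0.061, -0.0], [-0.001, 0.003, -1.0]]
force: [-1.1, 0.6, 6.6]
grip_width: 0.16
```

Call:
servo_tool(
  commands=[0,0,0,0,8,0,0,0,0,8,0,0,0,0,8,0,0,0,0,8,0,0,0,0,8],
)

```text
time_s: 3.9
ee_pos: [535.8, -263.7, 114.2]
ee_rot: [[-0.061, 0.998, 0.003], [0.998, 0.061, -0.0], [-0.001, 0.003, -1.0]]
force: [-0.7, 0.9, 7.8]
grip_width: 0.155
```

Call:
servo_tool(
  commands=[0,0,-1.5,0,8,0,0,-1.5,-5,8,0,0,-1.5,-10,8,0,0,-1.5,-15,8,0,0,-1.5,-20,8],
)

```text
time_s: 4.32
ee_pos: [534.8, -263.5, 114.3]
ee_rot: [[-0.402, 0.916, 0.001], [0.916, 0.402, -0.0], [-0.0, 0.0, -1.0]]
force: [0.1, 0.3, -1.5]
grip_width: 0.155
```

Call:
servo_tool(
  commands=[0,0,0,-6,8,0,0,0,-12,8,0,0,0,-18,8,0,0,0,-24,8,0,0,0,-30,8],
)

```text
time_s: 4.73
ee_pos: [534.9, -263.6, 114.4]
ee_rot: [[-0.807, 0.591, 0.001], [0.591, 0.807, -0.0], [-0.001, 0.0, -1.0]]
force: [-0.1, -0.1, -0.9]
grip_width: 0.157
```

Call:
servo_tool(
  commands=[0,0,0,-5,8,0,0,0,-10,8,0,0,0,-13,8,0,0,0,-13,8,0,0,0,-13,8],
)

```text
time_s: 5.15
ee_pos: [534.8, -263.5, 114.3]
ee_rot: [[-0.916, 0.401, 0.0], [0.401, 0.916, 0.0], [-0.0, 0.0, -1.0]]
force: [-0.4, -0.2, 0.8]
grip_width: 0.153
```

```bash
python3 look.py w2; python3 - <<'E'
from h import *
print(manip.state()["force"],manip.state()["torque"])
i=optics.capture("top");cv2.imwrite("pics/t2.png",cv2.resize(i[130:215,280:380],(800,600),interpolation=2)[:, :])
w=cv2.imread("pics/w2.png");cv2.imwrite("pics/v2.png",np.hstack([w[:300,100:450],cv2.resize(i[130:220,280:370],(300,300),interpolation=2)]))
E
```

```text
[ 534.8 -263.5  114.3] [-0.07  0.35  0.56  1.77 -0.21  1.08  1.72] 156.35867442626156 5.15
[-0.49364707  0.26918756  2.15208618] [0.12992412 0.18014222 0.07714288]
```

View pics/v2.png

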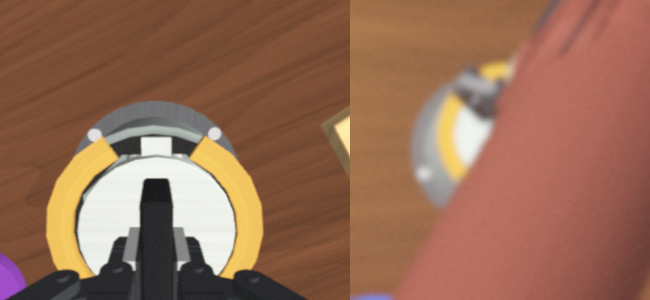

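The lug at (157,146) now sits centred in the notch, between the lip ends at about (110,147) and (197,147). I'll lift gently at first and check the force.

Call:
servo_tool(
  commands=[0,0,-2,0,8,0,0,-4,0,8,0,0,-6,0,8,0,0,-8,0,8,0,0,-10,0,8],
)

```text
time_s: 5.67
ee_pos: [534.7, -263.4, 124.0]
ee_rot: [[-0.917, 0.399, -0.0], [0.399, 0.917, -0.0], [0.0, -0.0, -1.0]]
force: [-0.5, 0.2, -1.5]
grip_width: 0.153
```

Call:
servo_tool(
  commands=[0,0,-6,0,8,0,0,-14,0,8,0,0,-26,0,8,0,0,-42,0,8,0,0,-60,0,8],
)

```text
time_s: 6.08
ee_pos: [534.5, -263.4, 185.1]
ee_rot: [[-0.917, 0.399, -0.0], [0.399, 0.917, -0.0], [0.0, -0.0, -1.0]]
force: [-0.7, -0.0, -2.8]
grip_width: 0.16
```

```bash
python3 look.py w3; python3 - <<'E'
from h import *
print(manip.state()["force"])
i=optics.capture("side");w=cv2.imread("pics/w3.png");cv2.imwrite("pics/v3.png",np.hstack([w,cv2.resize(i[70:270,150:300],(288,384),interpolation=2)]))
E
```

```text
[ 534.5 -263.4  185.1] [-0.1   0.28  0.58  1.7  -0.16  1.21  1.68] 156.4595304087816 6.0833
[ 1.25582645 -0.05171998  0.95198837]
```

View pics/v3.png

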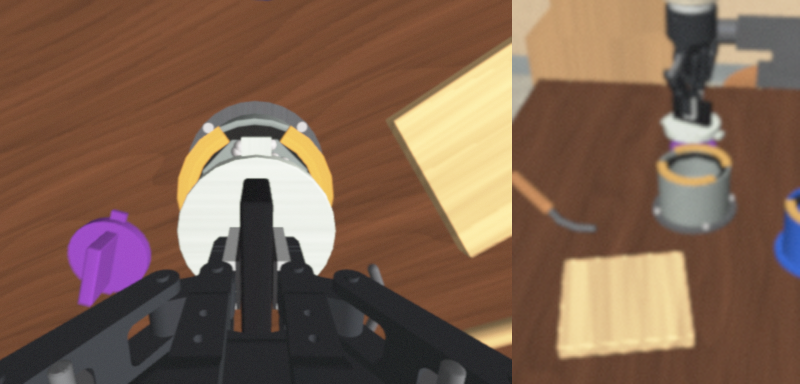

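The lid is free and held, with the open drum below it at (260,145). Next I carry it to the board centre, about (610,-17).

Call:
servo_tool(
  commands=[2,15,0,0,8,5,40,0,0,8,8,68,0,0,8,11,98,0,0,8,15,128,0,0,8],
)

```text
time_s: 6.6
ee_pos: [572.2, -139.0, 183.8]
ee_rot: [[-0.917, 0.4, 0.0], [0.4, 0.917, -0.0], [-0.0, 0.0, -1.0]]
force: [0.5, -0.4, -2.3]
grip_width: 0.158
```

Call:
servo_tool(
  commands=[3,30,0,0,8,7,60,0,0,8,11,90,0,0,8,14,115,0,0,8,15,128,0,0,8],
)

```text
time_s: 7.02
ee_pos: [609.9, -12.2, 183.5]
ee_rot: [[-0.919, 0.395, -0.0], [0.395, 0.919, 0.001], [0.001, 0.001, -1.0]]
force: [0.1, 0.9, -2.7]
grip_width: 0.157
```

Call:
servo_tool(
  commands=[0,0,15,0,8,0,0,45,0,8,0,0,75,0,8,0,0,100,0,8,0,0,115,0,8],
)

```text
time_s: 7.43
ee_pos: [607.6, -17.5, 65.7]
ee_rot: [[-0.917, 0.4, -0.004], [0.4, 0.917, -0.001], [0.003, -0.002, -1.0]]
force: [0.1, 1.1, -2.6]
grip_width: 0.158
```

Call:
servo_tool(
  commands=[0,0,2,0,8,0,0,4,0,8,0,0,6,0,8,0,0,7,0,8,0,0,8,0,8],
)

```text
time_s: 7.85
ee_pos: [610.3, -16.8, 62.0]
ee_rot: [[-0.917, 0.399, 0.002], [0.399, 0.917, 0.0], [-0.002, 0.001, -1.0]]
force: [1.0, -0.1, -2.3]
grip_width: 0.158
```

```bash
python3 look.py w4
```

```text
[610.3 -16.8  62. ] [-0.38  0.43  0.42  1.77 -0.2   0.98  1.28] 156.46606831171422 7.85
```

View pics/w4.png

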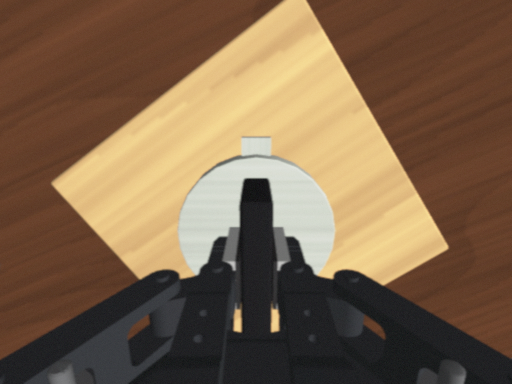

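The lid, centred at about (257,230), is well inside the board. I'll lower it slowly until it touches.

Call:
servo_tool(
  commands=[0,0,1.5,0,8,0,0,3,0,8,0,0,4.5,0,8,0,0,6,0,8,0,0,7,0,8],
)

```text
time_s: 8.32
ee_pos: [609.4, -16.7, 54.2]
ee_rot: [[-0.917, 0.399, -0.0], [0.399, 0.917, 0.0], [0.0, 0.0, -1.0]]
force: [-7.3, 1.1, 15.2]
grip_width: 0.156
```

Call:
servo_tool(
  commands=[0,0,0.3,0,8,0,0,0.6,0,8,0,0,1,0,8,0,0,1,0,8,0,0,1,0,8],
)

```text
time_s: 8.73
ee_pos: [609.4, -16.7, 54.2]
ee_rot: [[-0.917, 0.399, -0.0], [0.399, 0.917, 0.001], [0.0, 0.001, -1.0]]
force: [-8.8, 0.7, 13.9]
grip_width: 0.154
```

It is in contact at TCP z 54.2, the height expected. I'll ease off, open and retreat upward.

Call:
servo_tool(
  commands=[0,0,-0.5,0,8,0,0,-1,0,8,0,0,-1,0,20,0,0,-1,0,40,0,0,-1,0,50],
)

```text
time_s: 9.15
ee_pos: [609.6, -16.7, 53.8]
ee_rot: [[-0.917, 0.399, 0.0], [0.399, 0.917, -0.0], [-0.0, 0.0, -1.0]]
force: [-0.0, 0.7, -1.2]
grip_width: 0.506
```

Call:
servo_tool(
  commands=[0,0,0,0,50,0,0,0,0,50,0,0,-15,0,50,0,0,-35,0,50,0,0,-60,0,50],
)

```text
time_s: 9.57
ee_pos: [608.4, -16.8, 113.1]
ee_rot: [[-0.917, 0.399, -0.003], [0.399, 0.917, -0.001], [0.002, -0.002, -1.0]]
force: [0.1, 0.3, -1.0]
grip_width: 0.586
```

Call:
servo_tool(
  commands=[0,0,-30,0,50,0,0,-60,0,50,0,0,-90,0,50,0,0,-110,0,50,0,0,-110,0,50],
)

```text
time_s: 9.98
ee_pos: [611.6, -17.0, 228.9]
ee_rot: [[-0.917, 0.399, 0.007], [0.399, 0.917, 0.001], [-0.006, 0.004, -1.0]]
force: [1.1, 0.4, 0.6]
grip_width: 0.587
```

```bash
python3 look.py w5; python3 - <<'E'
from h import *
print(manip.state()["force"])
i=optics.capture("side");w=cv2.imread("pics/w5.png");cv2.imwrite("pics/v5.png",np.hstack([w,cv2.resize(i[100:300,150:300],(288,384),interpolation=2)]))
E
```

```text
[611.6 -17.  228.9] [-0.42  0.27  0.46  1.6  -0.12  1.29  1.22] 156.4552178510118 9.9833
[-0.31919713  0.31612855 -0.60777166]
```

View pics/v5.png

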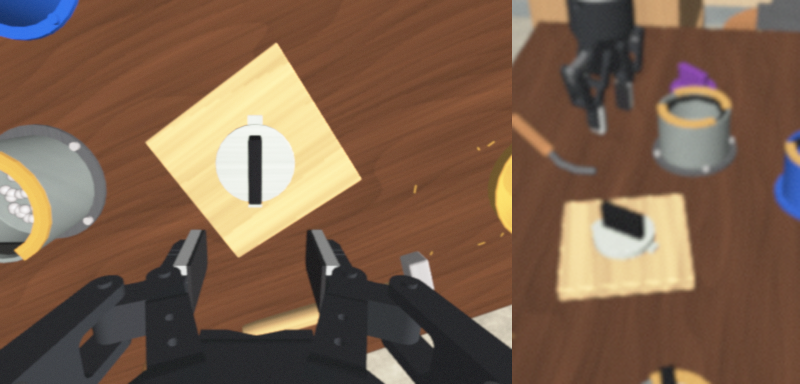

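The lid lies flat at (255,162), handle up and wholly on the board. The drum is open, the gripper is clear, and the purple and narrow lids are untouched.

```bash
python3 -c "
from workcell import manip
print(manip.hand_in())"
```

```text
the job is handed in; nothing more can be done
None
```

I opened the wide drum and set its lid handle up on the wooden board, then handed the job in at about 10 s of the 48 s allowed. No verdict was reported.

**What I did:** I gripped the bar handle and turned the lid about 63°. The wrist picture showed the lug centred in its notch, and I then lifted slowly. The wrist force stayed within about 3 N during the lift. I lowered the lid until it touched the board, with about 15 N of contact force, eased off, opened the gripper and moved clear.

**Last checks:** The final wrist and side pictures show:
- The lid is flat, handle up and near the board centre, with its lugs well inside the edges.
- The drum is open and nothing is touching the gripper.
- The purple lid and the narrow drum are as they were.

**One disagreement:** The task says the lid starts 40 to 71° anticlockwise of the notches. Both cameras showed the handle about 63° clockwise of them, so I turned it anticlockwise, following the images. The lid came up freely, which bears that out.

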